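# Clear the mug and flip the soap dish lid open

### The arm

A 6-joint arm with a two-finger parallel gripper is mounted at the origin on the work surface. World frame = base frame: x ahead of the robot, y to its left, z up, the work surface at z = 0. Lengths are in m, angles in degrees, forces in N, time in s.
With the tool pointing down it reaches from about 0.35 to 0.875 m from the base axis. Payload 4.2 kg.
Tool frame: the origin (TCP) lies between the finger pads; the fingertips stand 25 mm ahead of it and the grasp point (between the pads) lies 6 mm ahead of it (r.tips_ahead is the distance from the TCP to the fingertips, in m); z points along the fingers, y is the direction in which the jaws open and shut (so a half turn about z gives the same grasp; the last joint's range is limited). The gripper opens to 87 mm and grips with 3 to 60 N. Pads are 19 mm wide; open, the fingers measure 117 mm over their backs; the gripper's body (75 mm by 190 mm) begins 51 mm behind the grasp point.
Start: joints at [-48.438, 22.042, 0.453, 0, -68.411, -14.817], TCP at [0.281, -0.558, 0.248] pointing down, gripper open.
Joint ranges: [-179.83, 179.83], [-69.29, 118.12], [-61.27, 80.66], [-181.25, 117.63], [-171.15, -9.14], [-177.46, 177.46]. Speed limits (degrees/s): [159.86, 159.86, 180, 180, 180, 180].

### API

Orientations are given as a 3x3 rotation matrix whose columns are the frame's x, y, z axes.
In Python, from station import r, vision, finish_job gives the robot as it stands.
- The arm moves only by the shell command python3 -m jog 'ROWS'. ROWS is a JSON object of lists of equal length, an entry for each row: "rot": the turn, a rotation vector about the world's x, y, z in degrees, a list of three; "delta_pos": the shift along the world's x, y, z in mm, a list of three; "grip": the opening in per cent of the stroke, from 0 (shut) to 100 (fully open). A call has 1 to 10 rows; each row shifts and turns the commanded pose from where the row before left it; what a row does not reach is not made up. A row lasts 1/12 s, in which the tool goes at most 41.7 mm and 7.16 degrees, less where a joint would pass 70% of its speed; a pose out of reach is approached as far as the arm can. A call with a gripper value outside its range is refused whole. The fingers move at their own pace and stop on an object; the grip force is fixed at half the most. Time passes only in rows, so rows that do not move let the fingers close. It gives the time, the measured TCP pose, the force and the opening at its end, in the units of the state.
- r.sense(): the state, without advancing time (a new reading comes with each control period).
- vision.capture(name): name is "side" or "top" or "wrist"; returns a dict with "frame" (420x560x3 uint8, red, green, blue), "K" (3x3 intrinsics, pixels), "k1" (the pictures are not rectified: a ray, as slopes to the right and down, at radius r is drawn at 1 + k1 r^2 times it, then the intrinsics apply), "xyz" and "orientation" of the camera in the world. Camera axes: x right, y up, looking along -z (the intrinsics and any distortion apply to the point x, -y, -z); pixel columns grow to the right and rows downward; lengths in m; the calibration is good to about 2 mm. A picture is of the moment at which its call begins. There is no depth.
- finish_job(): hands the job in, once; it reports no verdict.
The state is a dict: "time_s": time; "joints": joint angles; "joint_velocities": joint speeds; "effort": joint torques, N m; "tcp_pos": TCP position; "ee_rot": TCP orientation; "wrist_force": force on the tool from outside, world axes, zero at the start; "moment": the same for the moment, N m; "gripper_width": opening from 0.0 (shut) to 1.0 (fully open).
Only numpy, scipy, OpenCV 4.12 (cv2) and the standard library are available. Lean on these libraries where they do the work, as an engineer would, in place of code of your own. Each camera call takes 0.05 s, during which the arm holds its last target. There are 200 camera calls.

### The job

The teal mug crowds the front of the steel soap dish. First, with the lid still shut, push the mug along the shelf with your fingers, straight away from the dish, until there are about 20 cm of free shelf between the lid's blue lip and the mug; then put a fingertip under the lip and flip the lid up and over backwards until it rests open by itself, and back away. Lift or carry nothing, keep the mug upright on the shelf and the dish in its place, and leave everything else as it stands.

Things in the scene. Friction and masses are not known exactly. Their poses are not given: they have to be found in the camera images.
- dish: Steel soap dish, an open box 90 (its x) by 124 (its y) by 50 mm high, 0.8 kg, loose on the aluminium shelf (shelf top 60 mm above the work surface, 320 mm deep in x from x = 0.41 to 0.73 m, 1200 mm wide along y). Origin: centre of its underside, z up. Its -x side is the front with the lid's lip and faces roughly the robot's left, along the shelf (the dish's x axis points to the robot's right, give or take 0.35 rad); the hinge is along its +x edge.
- lid (a joint): Lid angle in rad: 0 shut, grows as the front rises, 1.95 fully open (a stop; the lid then leans back 22 degrees beyond upright). The lid weighs 100 g, hinges nearly freely, falls shut when let go below about 1.5 and falls open when let go above about 1.65.
- lid_lip (a point): Middle of the front edge of the lid's blue lip (moves with the lid). The lid is a 4 mm plate, 124 mm wide; the lip, 70 mm wide, 4 mm thick with a 6 mm round edge, stands out 25 mm in front of the dish's front wall, its underside 50 mm above the shelf with the lid shut, with free space below. The lip's edge is 115 mm from the hinge axis.
- lid_hinge (a point): Middle of the lid's hinge axis, fixed on the dish at its +x edge, 52 mm above the shelf. The axis runs along the dish's y.
- mug: Teal mug, 76 mm across, 85 mm high, 0.15 to 0.3 kg, standing in front of the dish, 40 to 65 mm beyond the lid's lip. The shelf beyond it is free for at least 200 mm. Origin: centre of its underside, z up. Its handle sticks out about 35 mm on its own +y side; the handle points away from the dish, or to either side, never towards the dish.
- jar: Small glass jar with steel cap, 56 mm across, 70 mm high, behind the dish's hinge side, about 25 mm clear of the open lid. Origin: centre of its underside. Not to be disturbed.
- tumbler: Steel tumbler, 60 mm across, 75 mm high, beside the jar behind the dish's hinge side, about 25 mm clear of the open lid. Origin: centre of its underside. Not to be disturbed.
- shampoo: Green plastic bottle, 56 mm across, 170 mm high, at the right of the shelf. Origin: centre of its underside. Not to be disturbed.
- ladle: Red plastic ladle, 270 mm long, lying near the left end of the shelf. Origin: on the underside of its handle, 100 mm from the handle's end; its x points to the bowl. Not to be disturbed.
- brushcup: Yellow plastic cup, 64 mm across, 90 mm high, with toothbrushes up to 165 mm, at the left of the shelf. Origin: centre of its underside. Not to be disturbed.
- brushclip: Steel spring clip bolted to the shelf near its right end, holding a blue hairbrush level along its x, 220 mm long, 95 mm high. Origin: centre of its base. Cannot move.
Mind the look-alikes: they are no part of the job. Leave any purple look-alike of the mug alone.

How it is judged:
By the outcome, as a careful person would: the job done as asked, in the order asked, and still so for the second after the job is handed in, with the robot touching nothing.
It also fails if it takes over 58 s, if anything falls off the work surface, if the arm or the gripper's body presses on something with over 40 N, if the wrist force passes 120 N, or if a joint passes its speed limit or range.

## Working session

There is one attempt and no reset: what is moved stays moved. The work goes in short steps, Python scripts to look and compute and a shell command to move; the robot and the scene stay as the last step left them, time stands still between calls to the robot, and variables do not carry over. Pictures are saved under pics/ and viewed, about 8 in all and at most 12, crops included, and the job is handed in when it is done.

```bash
mkdir -p pics; ls
python3 - <<'E'
from station import r,vision
import cv2,numpy as np
for n in("top","side"):
    c=vision.capture(n);cv2.imwrite(f"pics/{n}0.png",c["frame"][:,:,::-1]);np.savez(f"pics/{n}0.npz",**c)
    print(n,c["K"].tolist(),c["k1"],np.round(c["xyz"],3),np.round(c["orientation"],3).tolist())
print(r.sense())
E
```

```text
pics
top [[533.8880307248369, 0.0, 276.1422941524233], [0.0, 533.8880307248369, 209.22741681567442], [0.0, 0.0, 1.0]] -0.08070525269863746 [ 0.224 -0.006  1.767] [[0.009, 0.989, -0.15], [-1.0, 0.008, -0.003], [-0.001, 0.15, 0.989]]
side [[439.9651522245714, 0.0, 285.16200583870034], [0.0, 439.9651522245714, 210.05001234153423], [0.0, 0.0, 1.0]] -0.03565161554585682 [0.331 1.009 0.917] [[-0.992, 0.081, -0.099], [-0.128, -0.623, 0.772], [0.001, 0.778, 0.628]]
{'time_s': 0.1, 'joints': array([-4.84388071e+01,  2.20865091e+01,  3.86649176e-01, -2.43302259e-02,
       -6.84108947e+01, -1.48165026e+01]), 'joint_velocities': array([ 0.03973445, -0.1506134 ,  0.13878565,  0.06336038,  0.09214082,
       -0.076972  ]), 'effort': array([-8.90964984e-04, -3.91687918e+01,  1.87934089e+01,  4.23188388e+00,
        1.34612177e-02, -7.98844280e-05]), 'tcp_pos': array([ 0.28104957, -0.5576916 ,  0.24656333]), 'ee_rot': array([[-8.93091069e-01, -4.49874836e-01, -9.86942209e-04],
       [-4.49875904e-01,  8.93089443e-01,  1.70831486e-03],
       [ 1.12899800e-04,  1.96968226e-03, -9.99998054e-01]]), 'wrist_force': array([-0.3501159 ,  0.55654396, -0.60043567]), 'moment': array([-0.01220019, -0.02094375,  0.06030631]), 'gripper_width': 1.0015207606806125}
```

View pics/top0.png

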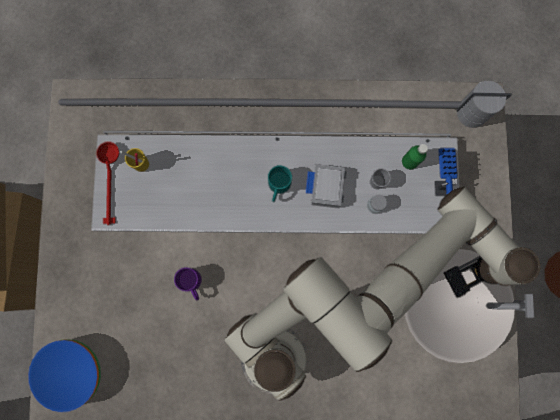

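View pics/side0.png

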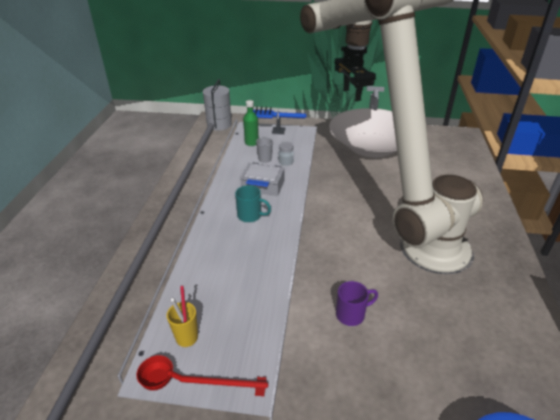

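The top view shows the teal mug at (280,180) with its handle at (275,197). The dish is at (328,185) with its blue lip at (310,182). Look-alikes are the purple mug at (187,280) for the mug, and the blue hairbrush at (448,165) and blue bowl at (63,375) for the lip. I choose the teal mug on the shelf and the blue patch on the dish, and will check them in a close crop.

```bash
cat > h.py <<'E'
import numpy as np,cv2
def ray(c,px):
    K=c["K"];k=float(c["k1"])
    D=np.array([k,0,0,0,0.])
    u=cv2.undistortPoints(np.float64(px).reshape(-1,1,2),K,D)[:,0]
    d=np.c_[u[:,0],-u[:,1],-np.ones(len(u))]@np.array(c["orientation"]).T
    return np.array(c["xyz"]),d
def plane(c,px,z):
    o,d=ray(c,px); return o+d*((z-o[2])/d[:,2])[:,None]
def mask(c,lo,hi,box=None):
    m=cv2.inRange(cv2.cvtColor(c["frame"],cv2.COLOR_RGB2HSV),np.array(lo),np.array(hi))
    if box: 
        b=np.zeros_like(m);x0,y0,x1,y1=box;b[y0:y1,x0:x1]=m[y0:y1,x0:x1];m=b
    return m
def pix(m): return np.argwhere(m)[:,::-1].astype(float)
E
python3 - <<'E'
from h import *
c=dict(np.load("pics/top0.npz"))
lip=pix(mask(c,(100,120,60),(125,255,255),(295,160,325,205)))
P=plane(c,lip,.114)
rc=cv2.minAreaRect(np.float32(P[:,:2]*1000));print("lip",len(lip),rc,cv2.boxPoints(rc).round().tolist())
mg=mask(c,(78,100,30),(98,255,255),(255,150,300,210))
p=pix(mg);P=plane(c,p,.145)*1000
print("mug",len(p),p.min(0),p.max(0),P.min(0),P.max(0))
# rim circle: opened mask removes handle
m2=cv2.morphologyEx(mg,cv2.MORPH_CLOSE,np.ones((9,9)));m2=cv2.morphologyEx(m2,cv2.MORPH_OPEN,cv2.getStructuringElement(cv2.MORPH_ELLIPSE,(13,13)))
cc,rad=cv2.minEnclosingCircle(np.float32(plane(c,pix(m2),.145)[:,:2]*1000));print("rim",cc,rad)
# far-z checks for others
print("shelf corners",plane(c,[(95,135),(93,230),(458,135),(458,233)],.06).round(3).tolist())
print("jar,tumbler",plane(c,[(376,204),(380,178)],.13).round(3).tolist())
f=c["frame"][140:225,255:400][:,:,::-1];cv2.imwrite("pics/crop0.png",cv2.resize(f,None,fx=5,fy=5,interpolation=cv2.INTER_CUBIC))
E
```

```text
lip 142 ((563.1509399414062, -106.90664672851562), (20.946788787841797, 67.96629333496094), 83.65821838378906) [[528.0, -114.0], [596.0, -121.0], [598.0, -100.0], [531.0, -93.0]]
mug 543 [268. 166.] [291. 200.] [498.59363373 -47.08706196 145.        ] [606.16559055  24.38171927 145.        ]
rim (564.9429931640625, -11.470406532287598) 41.86145782470703
shelf corners [[0.729, 0.606, 0.06], [0.41, 0.593, 0.06], [0.739, -0.607, 0.06], [0.41, -0.592, 0.06]]
jar,tumbler [[0.491, -0.313, 0.13], [0.574, -0.327, 0.13]]
```

View pics/crop0.png

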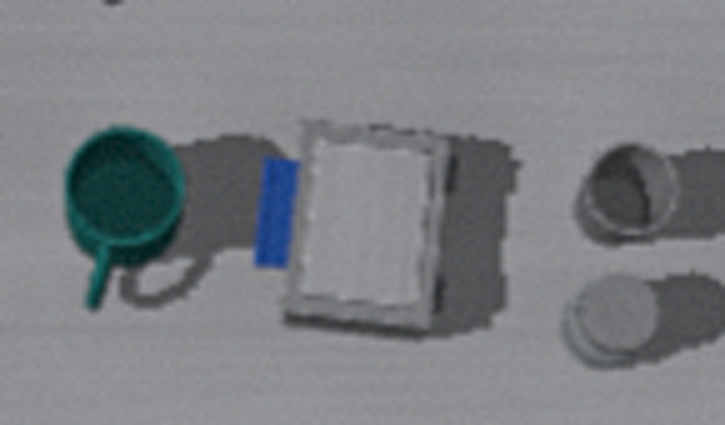

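The crop confirms the picks: teal rim centred at crop (125,183) with its handle to the lower left, and the blue lip at (277,212) on the dish's left. The lip is 68 mm wide and the lip-to-mug gap about 43 mm, which both fit the description. The jar and tumbler are behind the hinge. Moving above the gap with the jaws across the push.

```bash
python3 -m jog '{"delta_pos":[[12,36,0],[12,36,0],[12,36,0],[12,36,0],[12,36,0],[12,36,0],[12,36,0],[12,36,0],[12,36,0],[12,36,0]],"rot":[[0,0,5.7],[0,0,5.7],[0,0,5.7],[0,0,5.7],[0,0,5.7],[0,0,5.7],[0,0,5.7],[0,0,5.7],[0,0,5.7],[0,0,5.7]],"grip":[46,46,46,46,46,46,46,46,46,46]}'
python3 -m jog '{"delta_pos":[[28,20,0],[28,20,0],[28,20,0],[28,20,0],[27,20,0],[26,20,0],[0,0,0],[0,0,0]],"rot":[[0,0,0],[0,0,0],[0,0,0],[0,0,0],[0,0,0],[0,0,0],[0,0,0],[0,0,0]],"grip":[46,46,46,46,46,46,46,46]}'
python3 - <<'E'
from station import r,vision
from h import *
c=dict(np.load("pics/top0.npz"))
print("rim centre",plane(c,[(279.6,176.3)],.145))
w=vision.capture("wrist");np.savez("pics/w1.npz",**w);cv2.imwrite("pics/w1.png",w["frame"][:,:,::-1])
s=r.sense();print(s["tcp_pos"],s["ee_rot"].round(3).tolist(),s["joints"],s["gripper_width"])
E
```

```text
time_s: 0.93
tcp_pos: [0.4012, -0.1963, 0.2474]
ee_rot: [[-0.104, -0.995, -0.0], [-0.995, 0.104, 0.0], [-0.0, 0.0, -1.0]]
wrist_force: [1.0, -0.3, 0.4]
gripper_width: 0.47
time_s: 1.6
tcp_pos: [0.5668, -0.077, 0.2462]
ee_rot: [[-0.107, -0.994, -0.002], [-0.994, 0.107, 0.0], [0.0, 0.002, -1.0]]
wrist_force: [-0.5, -1.0, -0.5]
gripper_width: 0.457
rim centre [[ 0.57332758 -0.01168517  0.145     ]]
[ 0.56591854 -0.07777222  0.2465405 ] [[-0.108, -0.994, -0.002], [-0.994, 0.108, 0.0], [0.0, 0.002, -1.0]] [ 8.40984463e+00  1.69218180e+01 -7.28998411e+00 -2.15733993e-02
 -6.59177724e+01 -1.46227009e+01] 0.45851135691187644
```

View pics/w1.png

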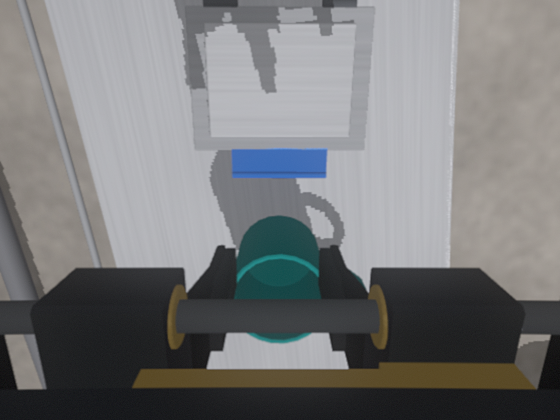

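The wrist view shows the blue lip at columns 233–326 with its front edge at row 178, square to the jaws. The mug's teal wall is at columns 238–320, top visible edge at row 215, with its rim centred at (278,300). I'll measure both from this view.

Run:
```python
from h import *
c=dict(np.load("pics/w1.npz"))
print(c["xyz"],c["orientation"].round(2).tolist())
print("lip front",plane(c,[(232.5,178),(326.5,178)],.112).round(4).tolist())
print("mug base near",plane(c,[(279,215.5)],.06).round(4).tolist(),"rim",plane(c,[(279,256),(279,341)],.145).round(4).tolist())
print("dish corners rear/front",plane(c,[(186,8),(374,8),(193,150),(365,150)],.11).round(4).tolist())
```

```text
[ 0.55825198 -0.1592751   0.38367851] [[-0.99, -0.1, -0.03], [0.11, -0.95, -0.3], [0.0, -0.3, 0.95]]
lip front [[0.5981, -0.0986, 0.112], [0.5273, -0.091, 0.112]]
mug base near [[0.5677, -0.0469, 0.06]] rim [[0.5684, -0.0461, 0.145], [0.5758, 0.0248, 0.145]]
dish corners rear/front [[0.6124, -0.2159, 0.11], [0.4883, -0.2027, 0.11], [0.6245, -0.1224, 0.11], [0.4972, -0.1088, 0.11]]
```

Lip middle is (0.563,-0.095), mug centre (0.572,-0.011), gap about 47 mm and n = (0.107,0.994). Lower into the gap, then check force.

```bash
python3 -m jog '{"delta_pos":[[0,4,-20],[0,0,-30],[0,0,-30],[0,0,-25],[0,0,-20],[0,0,-11],[0,0,0]],"rot":[[0,0,0],[0,0,0],[0,0,0],[0,0,0],[0,0,0],[0,0,0],[0,0,0]],"grip":[46,46,46,46,46,46,46]}'
python3 -m jog '{"delta_pos":[[0.5,5,0],[0.5,5,0],[0.5,5,0],[0.5,5,0],[0.7,7,0],[0.9,8,0],[0.9,8,0],[0.9,8,0],[0.9,8,0],[0.9,8,0]],"rot":[[0,0,0],[0,0,0],[0,0,0],[0,0,0],[0,0,0],[0,0,0],[0,0,0],[0,0,0],[0,0,0],[0,0,0]],"grip":[46,46,46,46,46,46,46,46,46,46]}'
python3 - <<'E'
from station import vision
from h import *
for n in("top","side"):
    c=vision.capture(n);cv2.imwrite(f"pics/{n}1.png",c["frame"][:,:,::-1])
a=cv2.imread("pics/side1.png")[100:280,170:350];cv2.imwrite("pics/s1.png",cv2.resize(a,None,fx=3,fy=3))
E
```

```text
time_s: 2.23
tcp_pos: [0.5638, -0.075, 0.1093]
ee_rot: [[-0.111, -0.994, -0.006], [-0.994, 0.111, -0.0], [0.001, 0.006, -1.0]]
wrist_force: [0.0, -0.1, -0.2]
gripper_width: 0.461
time_s: 3.07
tcp_pos: [0.5736, -0.0062, 0.1116]
ee_rot: [[-0.109, -0.994, -0.0], [-0.994, 0.109, -0.0], [0.0, 0.0, -1.0]]
wrist_force: [-0.4, -0.8, -0.0]
gripper_width: 0.46
```

View pics/s1.png

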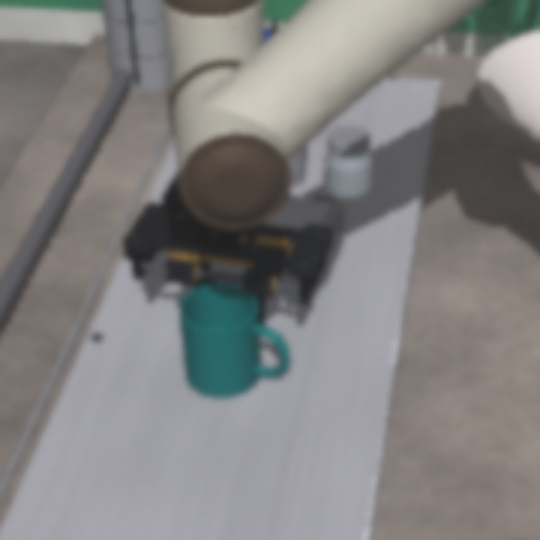

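The mug (crop 220,340) is upright between the fingers and sliding freely along the shelf. Continue the push for about 106 mm.

```bash
python3 -m jog '{"delta_pos":[[0.9,8,0],[0.9,8,0],[0.9,8,0],[0.9,8,0],[0.9,8,0],[0.9,8,0],[0.9,8,0],[0.9,8,0],[0.9,8,0],[0.9,8,0]],"rot":[[0,0,0],[0,0,0],[0,0,0],[0,0,0],[0,0,0],[0,0,0],[0,0,0],[0,0,0],[0,0,0],[0,0,0]],"grip":[46,46,46,46,46,46,46,46,46,46]}'
python3 -m jog '{"delta_pos":[[0.9,8,0],[0.7,6,0],[0.5,5,0],[0.3,4,0],[0.2,2,0],[0,1,0],[0,0,0],[-1,-10,0],[-2,-20,0]],"rot":[[0,0,0],[0,0,0],[0,0,0],[0,0,0],[0,0,0],[0,0,0],[0,0,0],[0,0,0],[0,0,0]],"grip":[46,46,46,46,46,46,46,46,46]}'
python3 -m jog '{"delta_pos":[[0,0,40],[0,0,40],[0,0,40],[0,-30,20],[0,-30,10],[0,-30,0],[0,-20,0],[0,0,0]],"rot":[[0,0,0],[0,0,0],[0,0,0],[0,0,0],[0,0,0],[0,0,0],[0,0,0],[0,0,0]],"grip":[46,46,46,20,0,0,0,0]}'
python3 - <<'E'
from station import vision
from h import *
c=vision.capture("top");cv2.imwrite("pics/top2.png",c["frame"][:,:,::-1]);np.savez("pics/top2.npz",**c)
a=c["frame"][130:240,180:400][:,:,::-1];cv2.imwrite("pics/t2.png",cv2.resize(a,None,fx=3.5,fy=3.5))
E
```

```text
time_s: 4.0
tcp_pos: [0.5825, 0.0737, 0.1115]
ee_rot: [[-0.109, -0.994, -0.0], [-0.994, 0.109, -0.0], [0.0, 0.0, -1.0]]
wrist_force: [-0.2, -0.2, -1.2]
gripper_width: 0.46
time_s: 4.75
tcp_pos: [0.5825, 0.0695, 0.1117]
ee_rot: [[-0.107, -0.994, 0.001], [-0.994, 0.107, 0.0], [-0.001, -0.001, -1.0]]
wrist_force: [-0.3, 0.7, 0.8]
gripper_width: 0.459
time_s: 5.42
tcp_pos: [0.5814, -0.0449, 0.262]
ee_rot: [[-0.114, -0.994, 0.0], [-0.994, 0.114, -0.0], [0.0, -0.001, -1.0]]
wrist_force: [-0.9, 0.9, 0.1]
gripper_width: 0.167
```

View pics/t2.png

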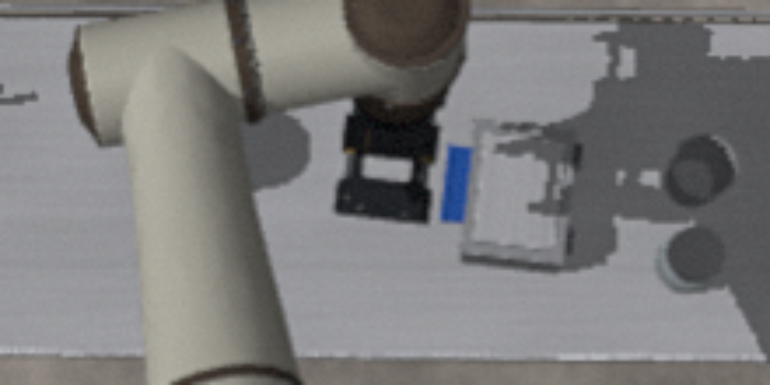

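The dish and lip are unmoved (crop lip 457,183); the mug is hidden by the forearm. I'll measure it from the side view and tilt the tool.

```bash
python3 -m jog '{"delta_pos":[[0,5,0],[0,5,0],[0,5,0],[0,5,0],[0,5,0],[0,5,0],[0,5,0],[0,0,0],[0,0,0]],"rot":[[-7,0.8,0],[-7,0.8,0],[-7,0.8,0],[-7,0.8,0],[-7,0.8,0],[-7,0.8,0],[-7,0.8,0],[0,0,0],[0,0,0]],"grip":[0,0,0,0,0,0,0,0,0]}'
python3 - <<'E'
from station import r,vision
from h import *
def mug(c,box):
    m=mask(c,(78,100,30),(98,255,255),box);p=pix(m);b=p[:,1].max();x=p[p[:,1]>b-2,0].mean()
    return len(p),p.min(0),p.max(0),plane(c,[(x,b+.5)],.06).round(4)
c0=dict(np.load("pics/side0.npz"));print(mug(c0,(220,170,290,230)))
c=vision.capture("side");np.savez("pics/side3.npz",**c);cv2.imwrite("pics/side3.png",c["frame"][:,:,::-1])
print(mug(c,(150,150,330,320)))
s=r.sense();print(s["tcp_pos"],s["ee_rot"].round(3).tolist(),s["joints"].round(1),s["gripper_width"])
E
```

```text
time_s: 6.22
tcp_pos: [0.5818, -0.0048, 0.2598]
ee_rot: [[-0.065, -0.994, -0.087], [-0.648, 0.108, -0.754], [0.759, 0.007, -0.651]]
wrist_force: [0.4, 0.4, 1.0]
gripper_width: 0.006
(804, array([236., 185.]), array([269., 220.]), array([[0.5695, 0.0207, 0.06  ]]))
(965, array([218., 217.]), array([255., 256.]), array([[0.5851, 0.1768, 0.06  ]]))
[ 0.58204895 -0.00543072  0.2609837 ] [[-0.068, -0.994, -0.086], [-0.649, 0.11, -0.753], [0.758, 0.005, -0.653]] [ 30.2  26.8 -16.8  37.7 -83.  -53.9] 0.009451563409717976
```

View pics/side3.png

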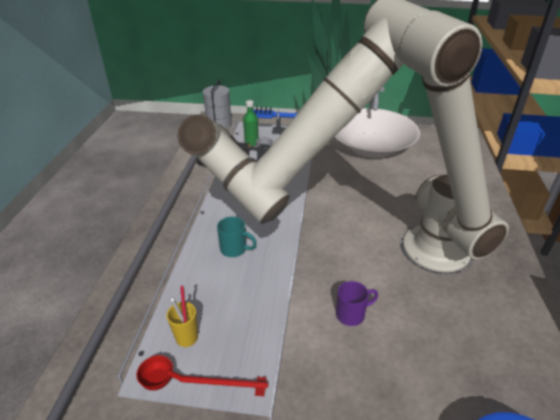

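The side view shows the mug at (235,237), upright on the shelf. Its base moved (16,156) mm, so the gap is about 200–204 mm, and the arm is clear. Now go to the pre-lip pose.

```bash
python3 -m jog '{"delta_pos":[[-4,-6,-30],[-4,-6,-30],[-4,-7,-30],[0,-7,-29],[0,0,0],[0,0,0]],"rot":[[0,0,0],[0,0,0],[0,0,0],[0,0,0],[0,0,0],[0,0,0]],"grip":[0,0,0,0,0,0]}'
python3 -m jog '{"delta_pos":[[-1,-10,-8.6],[-1,-10,-8.6],[-1,-10,-8.6],[-1,-10,-8.6],[-1.4,-10,-8.6],[0,0,0],[0,0,0]],"rot":[[0,0,0],[0,0,0],[0,0,0],[0,0,0],[0,0,0],[0,0,0],[0,0,0]],"grip":[0,0,0,0,0,0,0]}'
python3 - <<'E'
from station import r,vision
from h import *
w=vision.capture("wrist");np.savez("pics/w3.npz",**w);cv2.imwrite("pics/w3.png",w["frame"][:,:,::-1])
s=r.sense();print(s["tcp_pos"],s["ee_rot"].round(3).tolist(),s["joints"].round(1),s["wrist_force"])
E
```

```text
time_s: 6.77
tcp_pos: [0.5701, -0.033, 0.1433]
ee_rot: [[-0.07, -0.994, -0.087], [-0.648, 0.112, -0.753], [0.758, 0.004, -0.652]]
wrist_force: [0.6, 1.0, 1.0]
gripper_width: 0.002
time_s: 7.35
tcp_pos: [0.5644, -0.083, 0.0996]
ee_rot: [[-0.07, -0.994, -0.087], [-0.648, 0.112, -0.754], [0.759, 0.004, -0.651]]
wrist_force: [-0.8, 0.2, -0.1]
gripper_width: 0.009
[ 0.56499078 -0.08235852  0.09991313] [[-0.07, -0.994, -0.086], [-0.648, 0.111, -0.753], [0.758, 0.003, -0.652]] [ 22.6  34.5 -32.6  48.2 -62.8 -67.4] [0.76394822 0.56639924 0.01260699]
```

View pics/w3.png

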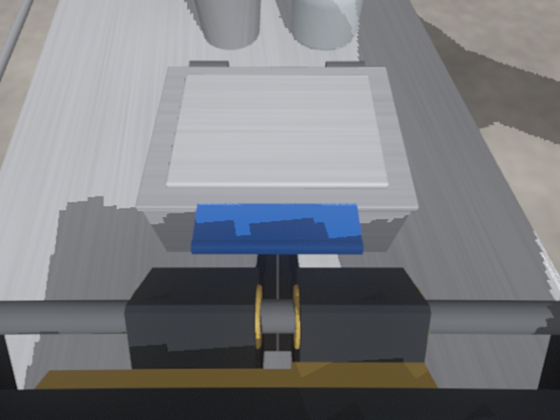

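The fingertips sit under the lip's middle (column 278; lip columns 193–361) with no contact force. Swing the lid up along an arc about the hinge.

```bash
python3 -m jog '{"delta_pos":[[-0.4,-3.6,11.4],[0,0.6,10.6],[-0.1,-0.7,8.8],[-0.1,-0.8,8.8],[-0.2,-2.3,8.5],[-0.3,-2.3,8.5],[-0.4,-3.7,8],[-0.4,-3.7,8],[-0.5,-5,7.2],[-0.5,-5,7.2]],"rot":[[0,0,0],[0,0,0],[0,0,0],[0,0,0],[0,0,0],[0,0,0],[0,0,0],[0,0,0],[0,0,0],[0,0,0]],"grip":[0,0,0,0,0,0,0,0,0,0]}'
python3 - <<'E'
from station import r,vision
from h import *
w=vision.capture("wrist");cv2.imwrite("pics/w4.png",w["frame"][:,:,::-1])
print(r.sense()["wrist_force"])
E
```

```text
time_s: 8.23
tcp_pos: [0.5616, -0.1091, 0.1873]
ee_rot: [[-0.069, -0.994, -0.086], [-0.648, 0.111, -0.753], [0.758, 0.004, -0.652]]
wrist_force: [0.3, -0.7, -0.7]
gripper_width: 0.004
[0.7321699  0.08758868 1.07993516]
```

View pics/w4.png

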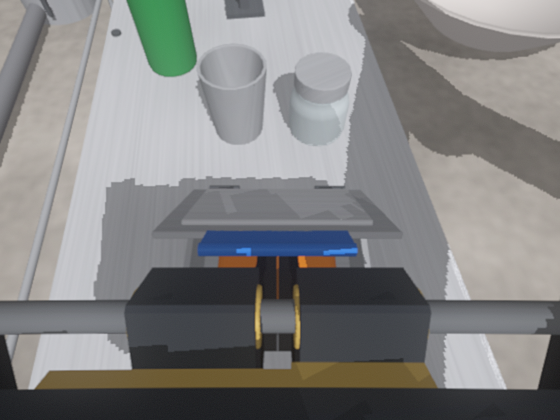

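The lid is up about 40° and resting on the fingers (lip at row 242), with the jar and tumbler untouched. Continue over the top, slowly at the end.

```bash
python3 -m jog '{"delta_pos":[[-0.6,-6.2,6.2],[-0.6,-6.2,6.2],[-0.8,-7.2,5],[-0.8,-7.2,5],[-0.8,-8,3.7],[-0.8,-8,3.7],[-0.9,-8.5,2.3],[-0.9,-8.5,2.3],[-0.9,-8.7,0.8],[-0.9,-8.7,0.8]],"rot":[[0,0,0],[0,0,0],[0,0,0],[0,0,0],[0,0,0],[0,0,0],[0,0,0],[0,0,0],[0,0,0],[0,0,0]],"grip":[0,0,0,0,0,0,0,0,0,0]}'
python3 -m jog '{"delta_pos":[[-0.6,-6,-0.2],[-0.6,-6,-0.6],[-0.5,-5,-0.7],[-0.5,-5,-0.9],[-0.4,-4,-0.9],[-0.4,-4,-1],[0,0,0],[0,0,0]],"rot":[[0,0,0],[0,0,0],[0,0,0],[0,0,0],[0,0,0],[0,0,0],[0,0,0],[0,0,0]],"grip":[0,0,0,0,0,0,0,0]}'
python3 - <<'E'
from station import r,vision
from h import *
w=vision.capture("wrist");cv2.imwrite("pics/w5.png",w["frame"][:,:,::-1])
E
```

```text
time_s: 9.12
tcp_pos: [0.5535, -0.1868, 0.2226]
ee_rot: [[-0.069, -0.994, -0.086], [-0.648, 0.111, -0.753], [0.758, 0.004, -0.652]]
wrist_force: [0.1, -0.9, -0.5]
gripper_width: 0.006
time_s: 9.78
tcp_pos: [0.5508, -0.2159, 0.2182]
ee_rot: [[-0.069, -0.994, -0.086], [-0.648, 0.111, -0.753], [0.758, 0.004, -0.652]]
wrist_force: [0.2, 0.1, -0.5]
gripper_width: 0.004
```

View pics/w5.png

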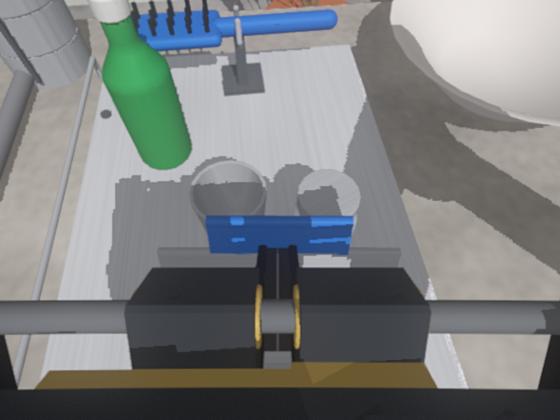

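The lid is past upright (lip at rows 215–252, underside towards the camera); the geometry puts it at about 1.88 rad, beyond the tipping point. Back away and look.

```bash
python3 -m jog '{"delta_pos":[[1,10,4],[2,20,12],[3,25,20],[3,25,20],[3,25,20],[0,20,25],[-20,10,30],[-30,0,20],[-30,0,0],[-30,0,0]],"rot":[[0,0,0],[0,0,0],[0,0,0],[0,0,0],[0,0,0],[0,0,0],[0,0,0],[0,0,0],[0,0,0],[0,0,0]],"grip":[0,0,0,0,0,0,0,0,0,0]}'
python3 -m jog '{"delta_pos":[[-30,0,0],[-30,0,0],[-20,0,0],[0,0,0],[0,0,0],[0,0,0],[0,0,0],[0,0,0],[0,0,0],[0,0,0]],"rot":[[0,0,0],[0,0,0],[0,0,0],[0,0,0],[0,0,0],[0,0,0],[0,0,0],[0,0,0],[0,0,0],[0,0,0]],"grip":[0,0,0,0,0,0,0,0,0,0]}'
python3 - <<'E'
from station import r,vision
from h import *
F={n:vision.capture(n) for n in("top","side","wrist")}
for n in F: np.savez(f"pics/{n}6.npz",**F[n])
t=cv2.resize(F["top"]["frame"][120:250,170:470],(600,260));s=cv2.resize(F["side"]["frame"][90:270,130:380],(400,288));w=cv2.resize(F["wrist"]["frame"],(384,288))
b=np.hstack([s,w]);o=np.zeros((548,784,3),np.uint8);o[:260,:600]=t;o[260:]=b
cv2.imwrite("pics/f6.png",o[:,:,::-1]);print(r.sense()["tcp_pos"])
E
```

```text
time_s: 10.67
tcp_pos: [0.452, -0.0795, 0.3704]
ee_rot: [[-0.071, -0.994, -0.083], [-0.65, 0.109, -0.752], [0.757, 0.001, -0.654]]
wrist_force: [-1.2, 0.3, 0.8]
gripper_width: 0.011
time_s: 11.5
tcp_pos: [0.3731, -0.0808, 0.3691]
ee_rot: [[-0.069, -0.994, -0.087], [-0.648, 0.111, -0.754], [0.759, 0.004, -0.651]]
wrist_force: [0.4, 0.5, -0.3]
gripper_width: 0.007
[ 0.37289955 -0.08084344  0.36912381]
```

View pics/f6.png

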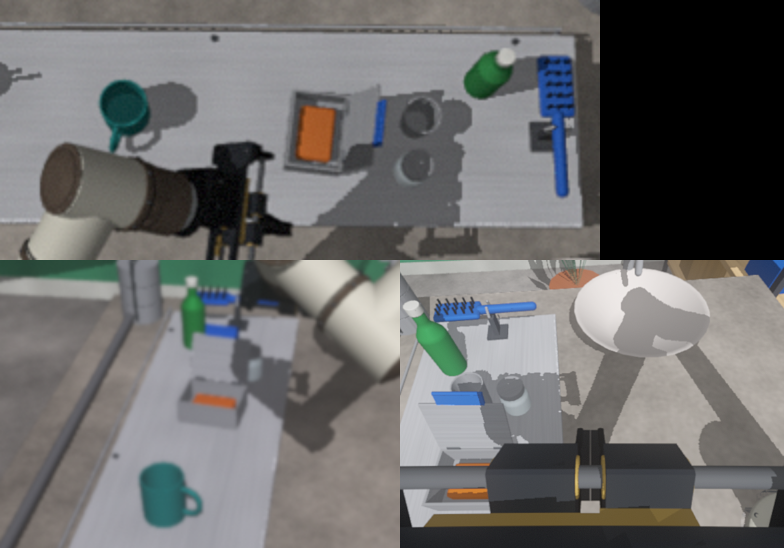

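The lid stands open behind the dish with the orange soap visible, the mug is upright, and the robot is clear. One last number check before handing in.

Run:
```python
from h import *
from station import finish_job
a=dict(np.load("pics/top0.npz"));b=dict(np.load("pics/top6.npz"))
for c,bx in((a,(255,150,300,210)),(b,(215,150,260,200))):
    m=mask(c,(78,100,30),(98,255,255),bx);p=pix(m);P=plane(c,p,.145);print("mug y-range",P[:,1].min().round(4),P[:,1].max().round(4),"xmax",P[:,0].max().round(4))
# shift of objects by patch matching
ga,gb=[cv2.cvtColor(c["frame"],cv2.COLOR_RGB2GRAY) for c in(a,b)]
for n,(x0,y0,x1,y1) in dict(dishfront_top=(306,158,324,174),dishfront_bot=(306,194,322,212)).items():
    t=ga[y0:y1,x0:x1];R=cv2.matchTemplate(gb[y0-6:y1+6,x0-6:x1+6],t,cv2.TM_CCOEFF_NORMED);_,v,_,l=cv2.minMaxLoc(R);print(n,v,l[0]-6,l[1]-6)
lip=pix(mask(b,(100,120,60),(125,255,255),(345,160,372,205)));o,d=ray(b,[lip.mean(0)])
print("open lip at z~.213",plane(b,[lip.mean(0)],.208))
```

```text
mug y-range -0.0471 0.0244 xmax 0.6062
mug y-range 0.0988 0.1741 xmax 0.6241
dishfront_top 0.28533250093460083 6 -6
dishfront_bot 0.59058678150177 2 0
open lip at z~.213 [[ 0.5471156  -0.24989028  0.208     ]]
```

```bash
python3 -c "
from station import finish_job
print(finish_job())"
```

```text
the job is handed in; nothing more can be done
None
```

I pushed the teal mug straight away from the dish with the lid still shut. Then I flipped the lid up and over with a fingertip under the lip, backed the arm away and handed the job in; the clock read 11.5 s after the last move.

- **Mug:** it stands upright on the shelf, with about 196–204 mm between it and where the lip was. The top and side views differ by about 6 mm.
- **Lid:** it rests open by itself. The lip is at (0.547, -0.250), within 3 mm of where a fully open lid on an unmoved dish would put it.
- **Dish:** that lip match is my evidence that the dish stayed in place. A separate image comparison of the dish's front corners did not confirm it: the match scores were poor (0.29 and 0.59, the second showing a 2-pixel shift). I gave it no weight because the lip and shadows had changed in those patches.
- **Everything else:** the jar, tumbler, shampoo and hairbrush clip looked undisturbed in the last pictures. The ladle, brush cup and purple mug were not in that last view, but the arm never went near them. The wrist-force readings I took, at the end of moves, stayed within about 1.2 N per axis.

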